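Close a split ferrite core in a bench screw press with a tommy bar

ROBOT

A 6-joint arm with a two-finger parallel gripper is mounted at the origin on the work surface. World frame = base frame: x ahead of the robot, y to its left, z up, the work surface at z = 0. Lengths are in mm, angles in rad, forces in N, time in s.
With the tool pointing down it reaches from about 225 to 875 mm from the base axis. Payload 3.4 kg.
Tool frame: the origin (TCP) lies between the finger pads; the fingertips stand 25 mm ahead of it and the grasp point (between the pads) lies 6 mm ahead of it; z points along the fingers, y is the line along which they close (so a half turn about z gives the same grasp; the last joint's range is limited). The gripper opens to 85 mm and grips with 20 to 120 N. Pads are 22 mm wide; open, the fingers measure 114 mm over their backs; the gripper's body (76 mm by 85 mm) begins 54 mm behind the grasp point. The pads swing forward as they close: fully open they stand 13 mm farther back than shut.
Start: joints at [1.044, 0.276, 1.505, -0, 1.361, -0.121], TCP at [227.002, 528.328, 256.328] pointing down, gripper open.
Joint ranges: [-2.89, 2.89], [-0.75, 2.08], [0.22, 2.7], [-1.18, 4.32], [0.11, 2.71], [-2.7, 2.7]. Speed limits (rad/s): [2.57, 2.57, 3.14, 3.14, 3.14, 3.14].

INTERFACE

Orientations are given as a unit quaternion [w, x, y, z].
In Python, from workcell import * gives the robot as it stands.
- The arm moves only by the tool play_rows, never from a script. Its argument "increments" is a list of rows, each a list of 3 entries, a list of its own where there are three numbers: the closure, from 0 (fully open) to 1 (shut), then the shift along the tool's x, y, z in cm, then the turn, a rotation vector about the tool's x, y, z in degrees. A call has 1 to 20 rows; each row shifts and turns the commanded pose from where the row before left it, along the tool's axes as they then stand; what a row does not reach is not made up. A row lasts 1/12 s, in which the tool goes at most 41.7 mm and 7.16 degrees, less where a joint would pass 70% of its speed; a pose out of reach is approached as far as the arm can. A call with a gripper value outside its range is refused whole. The fingers move at their own pace and stop on an object; "force" is the grip in N (left out, the last holds). Time passes only in rows, so rows that do not move let the fingers close. It gives the time, the measured TCP pose, the force, the opening and the grip force at its end, in the units of the state.
- read_state(): the state, without advancing time (a new reading comes with each control period).
- read_camera(name): name is "side" or "top" or "wrist"; returns a dict with "img" (480x640x3 uint8, red, green, blue), "camera_matrix" (3x3 intrinsics, pixels), "dist" ([k1, k2, p1, p2, k3] as OpenCV has them; the pictures are not rectified), "extrinsics" (4x4, takes a point from camera to world coordinates). Camera axes: x right, y down, z forward; pixel columns grow to the right and rows downward; lengths in mm; the calibration is good to about 2 mm. A picture is of the moment at which its call begins. There is no depth.
- finish_job(): hands the job in; it is judged then, once.
Trained networks look in a picture, given as the dict that the camera call returned (one of the last four; its "shot" number tells which), for a name from the list of things; names that differ only in an ending like _2 or _b are one class to them, and where a whole thing is asked for, a point or a joint stands for the part that bears it (a point fixed in the world has none). Each returns a list of dicts, best first, with "conf" (0 to 1); they miss things now and then, are a little off and sometimes report something else, mostly with a low value. They report only what shows in the picture. A call takes as long as a camera call. They do not tell look-alikes from the thing itself.
- look_for(query, picture): "rect" ([left, top, right, bottom] in pixels, round what is visible of it).
- spot_point(query, picture): "xy" ([column, row] in pixels: a listed point, or the origin of a listed thing).
The state is a dict: "time": time; "qpos": joint angles; "joint_velocities": joint speeds; "effort": joint torques, N m; "ee_pos": TCP position; "ee_rot": TCP orientation; "contact_force": force on the tool from outside, world axes, zero at the start; "wrist_torque": the same for the moment, N m; "opening": opening from 0.0 (shut) to 1.0 (fully open); "finger_force": force on a finger pad.
Only numpy, scipy, OpenCV 4.12 (cv2) and the standard library are available. Lean on these libraries where they do the work, as an engineer would, in place of code of your own. Each camera call takes 0.05 s, during which the arm holds its last target. There are 200 camera calls.

TASK

The two dark core halves in the small screw press have to be closed for a measurement. Put the steel nose of the red-handled tommy bar fully home in a hole of the brass collar and swing the collar clockwise (seen from above), moving the bar on to another hole whenever a swing runs out, until the halves meet and the turning grows clearly stiffer: firmly nipped, but well short of cracking them. Then take the bar out and lay it flat on the bench beside the press, without dropping it, without gripping or pushing the press itself with the fingers and without disturbing the other things.

Things in the scene. Friction and masses are not known exactly. Their poses are not given: they have to be found in the camera images.
- jack: the screw press, fixed: aluminium base plate 120 x 300 x 12 mm, grey round pedestal 68 mm across that carries the brass collar. Origin on the bench under the collar's axis, z up; -x is the open front, where the bar is worked. The gantry's posts stand at y = +-137 mm, so the bar can swing about 0.9 rad to either side of the front
- collar (a joint): angle of the brass collar, rad, growing clockwise seen from above; 0 to 0.3 at the start. Each rad lifts the platen 4 mm; the collar itself does not rise. Self-locking: it stays where it is left. Turning takes about 0.65 N m against thread drag (some 6 N at the middle of the bar's handle). At reading q the marked hole points q clockwise of the jack's -x, as seen from above.
- collar_mid (a point): on the collar's vertical axis at the height of its holes, 64 mm above the bench. The collar: brass, 80 mm across, 28 mm tall (50 to 78 mm above the bench), eight level radial holes 45 degrees apart, 12 x 12 mm square, 28 mm deep: their floor lies 12 mm from this point.
- collar_mark (a point): red dash on the collar's top, over one of the holes (34 mm out from the axis); it turns with the collar
- platen: aluminium disc (60 mm) above the collar with the lower dark core half (24 x 46 x 12 mm); rises without turning. Origin on the axis, the core's upper face 32 mm above it. It meets the upper half somewhere between collar readings 2.0 and 2.6, not measured: it must be felt. From there the torque about the collar's axis grows by some 1.7 N m per rad
- gantry: aluminium bridge on two posts, fixed to the press, 207 mm high; the black knob on its spindle tops out at 256 mm. The spindle, set at some unmeasured height, holds the upper core half on a stiff spring. Firmly nipped: 0.3 to 0.4 N m more than the thread drag, about 1 N m in all (85 N on the cores). Less than 0.15 more is too loose, 0.6 more cracks them. Origin on the axis, 12 mm above the bench
- bar: the loose tommy bar, 0.16 kg: red square handle 90 x 16 x 16 mm and, along its +x, a round steel nose 10 mm in diameter standing 50 mm out of the handle, with a hemispherical end. Origin in the middle of the handle's underside; x along the bar to the nose's end; starts flat on the bench to the left or right of the press
- bar_grip (a point): centre of the handle, on the bar's axis (8 mm above the bench when the bar lies flat), 95 mm from the nose's end
- bar_tip (a point): end of the bar's steel nose, on its axis; 12 mm from point collar_mid when fully home in a hole. Through play and give the collar lags up to 0.2 rad behind the bar, and torque read with the hand standing still falls up to 0.15 N m short of that while turning
- driver: loose screwdriver, bystander, on the other side of the press from the bar; origin on its underside
- toroid: loose green ring core, 76 mm across, 24 mm tall, bystander; origin at the centre of its underside
- probe: loose blue current probe box 75 x 45 x 35 mm, bystander; origin at the centre of its underside
- jar: loose amber jar 52 mm across, 65 mm tall, bystander; origin at the centre of its underside
- spare_core: loose dark ring core 56 mm across, 15 mm tall, bystander; origin at the centre of its underside
Not all that is in view belongs to the job. Several things look just like the bar: the one meant starts farthest to the robot's right.

How it is judged (in metres and radians):
On the way, in this order (a step that is already met when the one before it is completed fails the run):
1. the bar's nose is home in a hole of the collar (distance between bar_tip and collar_mid below 0.024 m), for 0.2 s.
2. the collar has been turned and the bar drawn out again (distance between bar_tip and collar_mid above 0.055 m and value of joint collar above 0.35 rad), for 0.1 s.
3. the bar is home in a hole again (distance between bar_tip and collar_mid below 0.024 m), for 0.2 s.
4. the core halves are nipped together while the bar is in the collar (contact force between platen and gantry above 35 N and distance between bar_tip and collar_mid below 0.03 m), for 0.1 s.
At the end, for the whole second after the job is handed in: the core halves press on one another with 35 to 150 N (as held by the collar alone, at rest); the bar lies flat and still on the bench (handle centre below 14 mm, nose end below 16 mm), out of the collar (contact force between platen and gantry between 35 and 150 N and velocity of joint collar below 0.02 rad/s and height (world z) of bar_grip below 0.014 m and height (world z) of bar_tip below 0.016 m and linear speed of bar below 0.02 m/s and horizontal distance between bar_tip and collar_mid above 0.06 m); the robot touches nothing.
It fails at once if the core halves are pressed together with more than 150 N (contact force between platen and gantry above 150 N).
It fails at once if the fingers push on the press with more than 12 N (contact force between the fingers and jack above 12 N or contact force between the fingers and gantry above 12 N).
It fails at once if the bar is dropped or thrown (moves faster than 0.5 m/s while not held) (contact force between the fingers and bar below 0.05 N and linear speed of bar above 0.5 m/s).
It fails at once if a bystander is moved by more than 20 mm (distance of any of driver, toroid, probe, jar, spare_core from where it was at the start of the episode above 0.02 m).
It also fails if it takes over 72 s, if anything falls off the work surface, if the arm or the gripper's body presses on something with over 40 N, if the wrist force passes 120 N, or if a joint passes its speed limit or range.

## Working session

There is one attempt and no reset: what is moved stays moved. The work goes in short steps, Python scripts to look and compute and a tool call to move; the robot and the scene stay as the last step left them, time stands still between calls to the robot, and variables do not carry over. Pictures are saved under pics/ and viewed, at most 13 in all, crops included, and the job is handed in when it is done.

Besides the shell and the picture viewer there is one more tool, called after "Emit:" as name(argument=value, ...) on one line, values as JSON. play_rows: Moves the arm, as the interface text tells. Its arguments: {"type":"object","properties":{"increments":{"type":"array"},"force":{"type":"number"}},"required":["increments"]}

```bash
mkdir -p pics; ls
cat > h.py <<'E'
from workcell import *
import numpy as np, cv2
from scipy.spatial.transform import Rotation as R
def ray(p,xy):
    K=np.array(p["camera_matrix"],float);d=np.array(p["dist"],float)
    u=cv2.undistortPoints(np.array([[xy]],float),K,d)[0,0]
    T=np.array(p["extrinsics"],float)
    return T[:3,3],T[:3,:3]@np.array([u[0],u[1],1])
def atz(p,xy,z):
    o,d=ray(p,xy);return o+d*(z-o[2])/d[2]
def proj(p,X):
    T=np.linalg.inv(np.array(p["extrinsics"],float))
    r,_=cv2.Rodrigues(T[:3,:3])
    return cv2.projectPoints(np.array(X,float).reshape(-1,1,3),r,T[:3,3],np.array(p["camera_matrix"],float),np.array(p["dist"],float))[0][:,0]
def tri(a,b):
    A=[];B=[]
    M=np.zeros((3,3));v=np.zeros(3)
    for p,xy in (a,b):
        o,d=ray(p,xy);d=d/np.linalg.norm(d);P=np.eye(3)-np.outer(d,d);M+=P;v+=P@o
    return np.linalg.solve(M,v)
def Rt(s): 
    q=s["ee_rot"];return R.from_quat([q[1],q[2],q[3],q[0]])
def save(p,n): cv2.imwrite("pics/"+n,p["img"][:,:,::-1])
E
python3 - <<'E'
from h import *
np.set_printoptions(precision=1,suppress=True)
s=read_state();print(s["time"],s["ee_pos"],s["ee_rot"],Rt(s).as_matrix().tolist())
Z=dict(jack=0,collar_mid=64,collar_mark=78,bar_grip=8,bar_tip=8,driver=0,toroid=0,probe=0,jar=0,spare_core=0,gantry=12)
im=[]
for c in("top","side"):
    p=read_camera(c);im.append(p["img"])
    save(p,c+"0.png");print(c,np.array(p["extrinsics"])[:3,3])
    for n in Z:
        for r in spot_point(n,p)[:4]: print(n,round(r["conf"],2),np.array(r["xy"]),atz(p,r["xy"],Z[n]))
E
```

```text
pics
0.0 [226.8 527.9 255.4] [-0.   0.2  1.  -0. ] [[-0.9187622509329558, 0.3948100676926537, -0.0009678373471886579], [0.3948111770477568, 0.9187608415845192, -0.0016280199847819037], [0.00024645237522324335, -0.0018778763080163907, -0.9999982064192907]]
top [ 320.4   16.7 1352.5]
jack 0.63 [305.3 238.6] [624.2  19.8   0. ]
jack 0.34 [307.4 233. ] [636.9  14.5   0. ]
jack 0.3 [438.7 203. ] [ 693.7 -288.2    0. ]
collar_mid 0.56 [305.7 234.7] [618.4  18.4  64. ]
collar_mark 0.97 [306.1 248.6] [585.   18.9  78. ]
bar_grip 0.9 [181.2 297.2] [503.  297.9   8. ]
bar_grip 0.88 [113.1 297.9] [507.6 449.6   8. ]
bar_tip 0.86 [ 89.1 340.1] [416.9 501.5   8. ]
bar_tip 0.71 [162.2 262.3] [582.9 340.4   8. ]
driver 0.88 [461. 306.] [ 456.4 -316.8    0. ]
driver 0.69 [442.2 205.1] [ 688.4 -295.8    0. ]
toroid 0.57 [440.6 205.3] [ 688.1 -292.1    0. ]
probe 0.7 [501.2 226.6] [ 632.  -426.6    0. ]
jar 0.8 [136.9 235.9] [647.8 400.6   0. ]
spare_core 0.58 [183.7 203.4] [719.2 293.9   0. ]
spare_core 0.39 [180.  300.8] [496.2 302.2   0. ]
gantry 0.6 [309.1 242.6] [612.   11.7  12. ]
side [397.5 708.6 770.3]
jack 0.76 [291.5 271.2] [618.9  16.1   0. ]
collar_mid 0.64 [290.3 249.2] [622.2  10.4  64. ]
collar_mark 0.58 [306.4 251.2] [582.4  20.9  78. ]
collar_mark 0.47 [289.2 267.6] [604.   77.7  78. ]
bar_grip 0.79 [314.6 389.6] [492.2 293.5   8. ]
bar_grip 0.6 [281.8 472.7] [506.4 445.2   8. ]
bar_tip 0.6 [258.3 397.2] [585.3 333.7   8. ]
bar_tip 0.42 [380.8 200.5] [ 459.3 -291.9    8. ]
driver 0.66 [379.7 201. ] [ 462.5 -299.3    0. ]
driver 0.3 [313.6 391.1] [494.2 292.5   0. ]
probe 0.9 [330.8 166.9] [ 628.3 -423.6    0. ]
jar 0.88 [213.1 423.6] [645.7 395.9   0. ]
spare_core 0.58 [205.  358.7] [712.8 281.1   0. ]
```

View pics/top0.png

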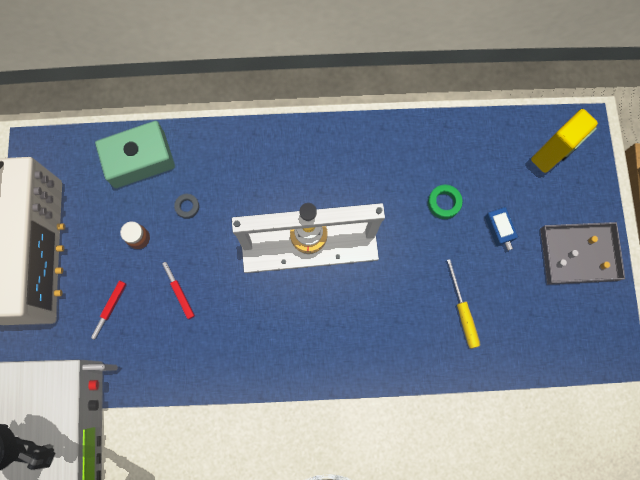

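View pics/side0.png

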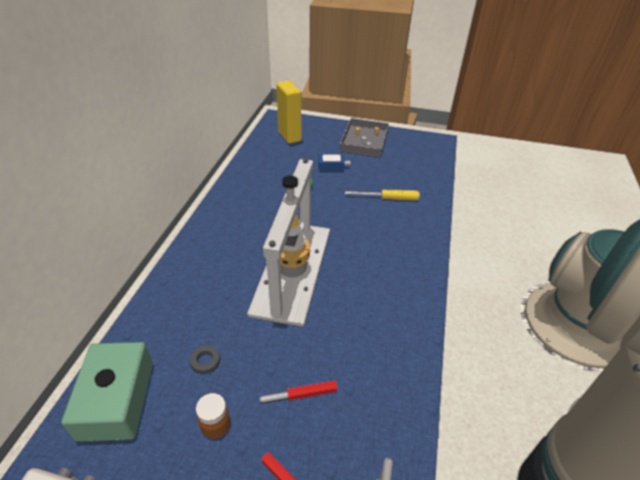

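Look-alikes of the bar in the top view are the red bar at (181,297), y≈+298 mm, and a second red bar at (113,298), y≈+450 mm. The yellow driver at (465,325) isn't red. The one farthest to the robot's right is (181,297), with its nose toward (165,264). The press is at (307,238) and yawed slightly, with the red mark facing front.

I'll move above it now and take the close look with the wrist camera.

Emit:
play_rows(increments=[[0.4,[0,0,0],[0,0,-6.4]],[0.4,[0,0,0],[0,0,-6.4]],[0.4,[0,0,0],[0,0,-6.4]],[0.4,[0,0,0],[0,0,-6.4]],[0.4,[0,0,0],[0,0,-6.4]],[0.4,[0,0,0],[0,0,-6.4]],[0.4,[0,0,0],[0,0,-6.4]],[0.4,[0,0,0],[0,0,-6.4]],[0.4,[-1.44,-3.68,0.84],[0,0,0]],[0.4,[-1.44,-3.68,0.84],[0,0,0]],[0.4,[-1.44,-3.68,0.84],[0,0,0]],[0.4,[-1.44,-3.68,0.84],[0,0,0]],[0.4,[-1.44,-3.68,0.84],[0,0,0]],[0.4,[-1.44,-3.68,0.84],[0,0,0]],[0.4,[-1.44,-3.68,0.84],[0,0,0]],[0.4,[-1.44,-3.68,0.84],[0,0,0]],[0.4,[-1.44,-3.68,0.84],[0,0,0]],[0.4,[0,0,0],[0,0,0]]], force=80)

```text
time: 2.7
ee_pos: [501.8, 291.6, 179.0]
ee_rot: [0.001, -0.239, 0.971, -0.002]
contact_force: [-0.0, 0.3, 0.5]
opening: 0.599
finger_force: 0.0
```

Run:
```python
from h import *
np.set_printoptions(precision=1,suppress=True)
s=read_state();print(s["time"],s["ee_pos"],s["opening"],s["qpos"],Rt(s).as_matrix()[:,0],s["contact_force"])
p=read_camera("wrist");save(p,"w1.png");print(np.array(p["extrinsics"])[:3])
for n,z in(("bar_grip",8),("bar_tip",8)):
    for r in spot_point(n,p)[:3]: print(n,round(r["conf"],2),np.array(r["xy"]),atz(p,r["xy"],z))
# red blob + PCA on ground at z=16
hsv=cv2.cvtColor(p["img"],cv2.COLOR_RGB2HSV)
m=(((hsv[...,0]<8)|(hsv[...,0]>172))&(hsv[...,1]>150)&(hsv[...,2]>80)).astype(np.uint8)
n,l,st,c=cv2.connectedComponentsWithStats(m)
k=1+np.argmax(st[1:,4]);print(st[k],c[k])
ys,xs=np.where(l==k)
rc=cv2.minAreaRect(np.stack([xs,ys],1).astype(np.float32));b=cv2.boxPoints(rc)
print(rc);print(np.array([atz(p,q,12) for q in b]))
```

```text
2.7 [501.8 291.6 179. ] 0.5991905520460237 [ 0.4  0.3  1.6 -0.   1.2 -1.6] [-0.9 -0.5 -0. ] [-0.   0.3  0.5]
[[ -0.5   0.8   0.3 437.7]
 [  0.9   0.4   0.1 258.6]
 [ -0.    0.3  -1.  296.7]]
bar_grip 0.92 [328.7 217.9] [497.7 297.3   8. ]
bar_grip 0.77 [469.7 297.9] [504.3 450.5   8. ]
bar_tip 0.73 [323.6 312.9] [581.9 336.7   8. ]
bar_tip 0.61 [568.1 241.8] [418.  496.2   8. ]
[ 426  265   98   64 2270] [474.4 296.4]
((473.9933166503906, 296.5237731933594), (23.243560791015625, 101.8738021850586), 60.75117111206055)
[[534.8 417.8  12. ]
 [455.8 461.2  12. ]
 [467.  482.3  12. ]
 [548.  439.1  12. ]]
```

View pics/w1.png

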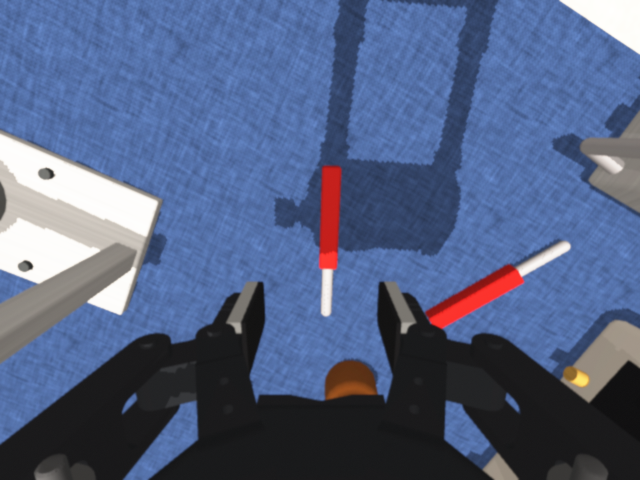

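The wrist view shows the chosen bar alone at (329,217), with its nose end at (326,313) pointing to the collar's far side. The look-alike is at (475,296), the jar at (350,385).

Run:
```python
from h import *
np.set_printoptions(precision=2,suppress=True)
s=read_state();M=Rt(s).as_matrix();print(M)
p=read_camera("wrist")
f=lambda u,v,z:atz(p,[u,v],z)
hsv=cv2.cvtColor(p["img"],cv2.COLOR_RGB2HSV)
m=(((hsv[...,0]<8)|(hsv[...,0]>172))&(hsv[...,1]>150)&(hsv[...,2]>60)).astype(np.uint8)
n,l=cv2.connectedComponents(m);k=l[217,329]
ys,xs=np.where(l==k)
ends=[]
for v in range(175,262,6):
    r=xs[ys==v];ends.append(f((r.min()+r.max())/2,v,14)[:2])
e=np.array(ends);vx,vy,x0,y0=cv2.fitLine(e.astype(np.float32),cv2.DIST_L2,0,.01,.01).ravel()
print("yaw",np.arctan2(vy,vx)%np.pi,x0,y0)
a=f(xs[ys<172].mean(),ys.min(),16);b=f(xs[ys>262].mean(),ys.max(),16);print(a,b,np.linalg.norm(a-b),(a+b)/2)
t=f(326,316,6);print("tip",t)
c=((a+b)/2); 
d=c-s["ee_pos"];d[2]=0;print("tool shift cm",M.T@d/10, "tool x yaw",np.arctan2(M[1,0],M[0,0])%(2*np.pi)-np.pi)
```

```text
[[-0.88 -0.47 -0.  ]
 [-0.47  0.88  0.  ]
 [ 0.    0.   -1.  ]]
yaw 0.4548653 493.79254 295.986
[456.64 277.71  16.  ] [537.46 317.39  16.  ] 90.02648888944869 [497.05 297.55  16.  ]
tip [579.45 346.97   6.  ]
tool shift cm [-0.1   0.09 -0.  ] tool x yaw 0.48629353976180756
```

Emit:
play_rows(increments=[[0.4,[-0.1,0.1,3.0],[0,0,1.8]],[0.4,[0,0,3.5],[0,0,0]],[0.4,[0,0,3.5],[0,0,0]],[0.4,[0,0,3.0],[0,0,0]],[0.4,[0,0,1.9],[0,0,0]],[0.4,[0,0,0],[0,0,0]],[0.4,[0,0,0],[0,0,0]]])

```text
time: 3.48
ee_pos: [495.8, 299.0, 31.6]
ee_rot: [-0.001, -0.227, 0.974, -0.0]
contact_force: [-0.4, -0.2, -0.3]
opening: 0.599
finger_force: 0.0
```

Run:
```python
from h import *
s=read_state();print(s["time"],s["ee_pos"],s["contact_force"],s["opening"])
```

```text
3.4833 [495.78517132 298.95671102  31.56009397] [-0.41402951 -0.18149929 -0.25684788] 0.5993566812961393
```

Emit:
play_rows(increments=[[0.4,[0,0,0.4],[0,0,0]],[0.4,[0,0,0],[0,0,0]],[0.9,[0,0,0],[0,0,0]],[0.9,[0,0,0],[0,0,0]],[0.9,[0,0,0],[0,0,0]],[0.9,[0,0,0],[0,0,0]],[0.9,[0,0,0],[0,0,0]],[0.9,[0,0,0],[0,0,0]]], force=100)

```text
time: 4.15
ee_pos: [497.8, 298.1, 29.1]
ee_rot: [0.001, -0.226, 0.974, 0.0]
contact_force: [-1.4, -0.4, 6.0]
opening: 0.151
finger_force: 98.6
```

Emit:
play_rows(increments=[[0.9,[0,0,-2],[0,0,0]],[0.9,[0,0,-3],[0,0,0]],[0.9,[1,0,-3],[0,0,0]],[0.9,[4,0,0],[0,0,0]],[0.9,[1.47,-3.58,0],[0,0,0]],[0.9,[1.47,-3.58,0],[0,0,0]],[0.9,[1.47,-3.58,0],[0,0,0]],[0.9,[1.47,-3.58,0],[0,0,0]],[0.9,[1.47,-3.58,0],[0,0,0]],[0.9,[1.47,-3.58,0],[0,0,0]],[0.9,[1.47,-3.58,0],[0,0,0]],[0.9,[1.47,-3.58,0],[0,0,0]],[0.9,[1.47,-3.58,0],[0,0,0]],[0.9,[1.47,-3.58,0],[0,0,0]],[0.9,[0,0,0],[0,0,-5.2]],[0.9,[0,0,0],[0,0,-5.2]],[0.9,[0,0,0],[0,0,-5.2]],[0.9,[0,0,0],[0,0,0]],[0.9,[0,0,0],[0,0,0]]])

```text
time: 5.73
ee_pos: [477.9, -110.4, 107.7]
ee_rot: [0.0, -0.355, 0.935, 0.0]
contact_force: [0.5, -0.3, -2.4]
opening: 0.15
finger_force: 98.3
```

Run:
```python
from h import *
np.set_printoptions(precision=2,suppress=True)
s=read_state();M=Rt(s).as_matrix();print(s["time"],s["ee_pos"],s["qpos"],"baryaw",np.arctan2(-M[1,0],-M[0,0]),s["contact_force"],s["opening"])
p=read_camera("wrist");save(p,"w2.png")
for n,z in(("bar_grip",88),("bar_tip",88),("collar_mid",64),("collar_mark",78),("jack",0)):
    for r in spot_point(n,p)[:2]: print(n,round(r["conf"],2),np.array(r["xy"]),atz(p,r["xy"],z))
```

```text
5.7333 [ 477.87 -110.42  107.74] [-0.37  0.29  1.9   0.    0.95 -2.67] baryaw 0.7259399420877185 [ 0.48 -0.28 -2.4 ] 0.15036595506841963
bar_grip 0.66 [322.1 295.9] [ 475.4  -111.34   88.  ]
jack 0.54 [320.7 291. ] [506.09 -84.66   0.  ]
```

View pics/w2.png

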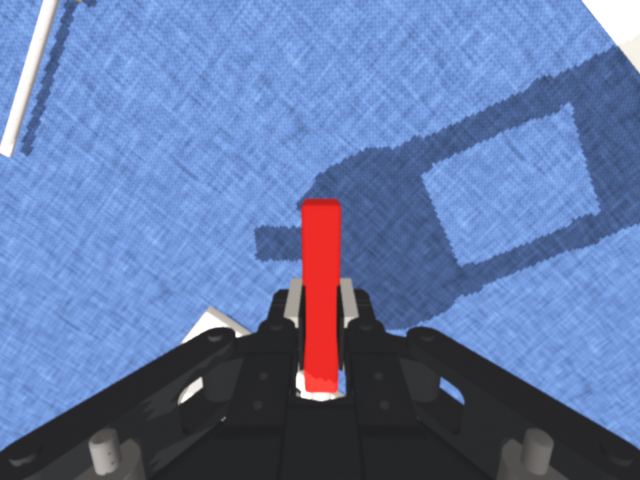

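The hand holds the bar square, running along the tool's x from (322,200) to (320,390), but the gripper hides the collar here. I'll measure the press with the top and side cameras.

Run:
```python
from h import *
np.set_printoptions(precision=2,suppress=True)
T=[read_camera("top") for _ in range(1)];S=read_camera("side");t=T[0]
for p,nm in((t,"top"),(S,"side")):
    for n,z in(("bar_tip",88),("bar_grip",88),("collar_mid",64),("collar_mark",78)):
        for r in spot_point(n,p)[:2]: print(nm,n,round(r["conf"],2),np.array(r["xy"]),atz(p,r["xy"],z))
a=cv2.resize(t["img"][195:285,225:395],(800,424),interpolation=cv2.INTER_CUBIC)  # x4.706
b=cv2.resize(S["img"][150:330,235:345],(367,600),interpolation=cv2.INTER_CUBIC)  # x3.33
cv2.imwrite("pics/ct.png",a[:,:,::-1]);cv2.imwrite("pics/cs.png",b[:,:,::-1])
# brass pixels
for p,nm in((t,"top"),(S,"side")):
    h=cv2.cvtColor(p["img"],cv2.COLOR_RGB2HSV);m=(h[...,0]>10)&(h[...,0]<28)&(h[...,1]>110)&(h[...,2]>80)
    m[:, :230]=0;m[:,400:]=0;m[:190]=0;m[330:]=0
    ys,xs=np.where(m);print(nm,len(xs),xs.min(),xs.max(),ys.min(),ys.max())
    cx=np.array([xs.min()-.5,ys[xs==xs.min()].mean()]);dx=np.array([xs.max()+.5,ys[xs==xs.max()].mean()])
    print(cx,dx,atz(p,cx,78),atz(p,dx,78))
```

```text
top bar_tip 0.75 [ 91.4 340.1] [410.98 467.78  88.  ]
top bar_tip 0.56 [337.7 262.2] [551.05 -45.66  88.  ]
top bar_grip 0.71 [112.4 300.5] [491.11 425.26  88.  ]
top bar_grip 0.58 [371. 296.] [ 477.19 -110.44   88.  ]
top collar_mid 0.65 [310.2 233.6] [620.33   8.7   64.  ]
top collar_mark 0.82 [308.5 244.9] [592.76  13.46  78.  ]
side bar_tip 0.8 [327.8 229.5] [551.95 -49.28  88.  ]
side bar_tip 0.4 [293.9 245.8] [610.11  21.97  88.  ]
side bar_grip 0.89 [287.3 475.5] [486.34 474.42  88.  ]
side bar_grip 0.75 [368.9 217.7] [ 469.78 -115.02   88.  ]
side collar_mid 0.69 [292.1 249.1] [618.42   9.06  64.  ]
side collar_mark 0.87 [306.4 244. ] [588.43  -0.94  78.  ]
top 356 290 326 226 252
[289.5 231. ] [326.5  233.89] [624.73  52.42  78.  ] [614.88 -25.72  78.  ]
side 618 281 399 190 266
[280.5 259. ] [399.5 194.5] [629.06  58.47  78.  ] [ 412.12 -236.96   78.  ]
```

View pics/ct.png

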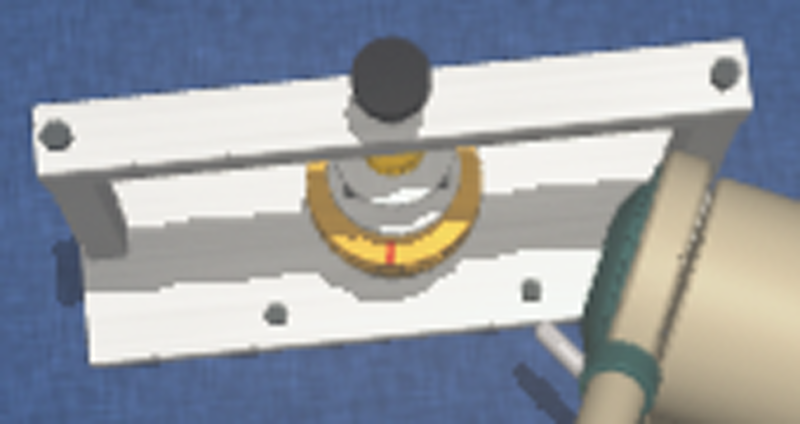

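View pics/cs.png

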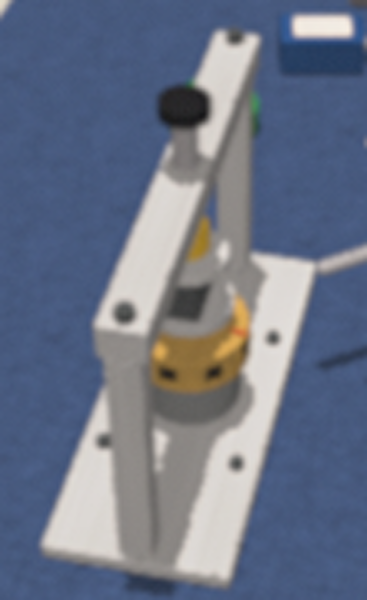

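Run:
```python
from h import *
from scipy.optimize import least_squares
np.set_printoptions(precision=2,suppress=True)
t=read_camera("top");S=read_camera("side")
ft=lambda u,v:((u+.5)/4.706-.5+225,(v+.5)/4.706-.5+195)
fs=lambda u,v:((u+.5)/3.335-.5+235,(v+.5)/3.335-.5+150)
def mod(x):
    cx,cy,yw,L,w,q=x[:6]
    P=[(w,L,207),(w,-L,207),(-w,-L,207),(-w,L,207),(0,0,256),(-60,150,12)]
    Q=[(w,-L,207),(-w,-L,207),(-w,L,207),(w,L,207),(0,0,256),(60,150,12),(-60,150,12),(-60,-150,12)]
    m=[(-34*np.cos(q),34*np.sin(q),78)]
    c,s=np.cos(yw),np.sin(yw)
    tr=lambda A:np.array([(cx+c*a-s*b,cy+s*a+c*b,z) for a,b,z in A])
    return tr(P+m),tr(Q+m)
ot=np.array([ft(33,106),ft(742,40),ft(752,105),ft(43,176),ft(391,78),ft(92,364),ft(391,254)])
os_=np.array([fs(215,30),fs(262,38),fs(150,333),fs(95,325),fs(184,103),fs(42,548),fs(230,585),fs(315,262),fs(241,331)])
def res(x,use="both"):
    P,Q=mod(x);a=(proj(t,P)-ot);b=(proj(S,Q)-os_)
    return np.concatenate([a.ravel() if use!="s" else [],b.ravel() if use!="t" else []])
for u in("both","t","s"):
    r=least_squares(res,[618,14,.08,150,15,.1],args=(u,),loss="soft_l1");print(u,r.x,np.abs(r.fun).mean());
    if u=="both":print(r.fun.reshape(-1,2).tolist())
```

```text
both [618.38  12.75   0.06 145.43  14.93   0.12] 0.49726594449580563
[[0.065903468562027, 0.5499574383318304], [-0.23174185672257863, -0.08742197964051002], [-0.4066347386321354, 1.003883835649816], [-0.9446035010265064, 0.7409926361342798], [-0.07987379509222592, -0.1142720532606063], [-0.7294518956790625, 1.0276909481863754], [0.33336909258252945, 0.2025010255877362], [0.09864993680696443, 0.039080246305246646], [-0.8579259477396022, -0.7072470617306692], [-0.4102004924485527, -0.2422534998261483], [-0.27650612960002263, -0.3474769766409338], [0.06284574887177996, -2.1011737020147336], [-0.38760053068821776, -0.6175923310204325], [0.01032654889377227, -1.8622224994741714], [0.24295250803788804, -0.23549349303473832], [-0.6575657260060552, 0.2370985796376317]]
t [619.25  11.98   0.05 145.32  14.35   0.16] 0.3129871858487405
s [617.36  14.73   0.05 144.61  15.41   0.02] 0.36196790293383985
```

Emit:
play_rows(increments=[[0.9,[-0.7,0.1,1.2],[0,0,0.6]],[0.9,[-1,0,1.2],[0,0,0]],[0.9,[-1,0,0],[0,0,0]],[0.9,[-1,0,0],[0,0,0]],[0.9,[0,0,0],[0,0,0]],[0.9,[0,0,0],[0,0,0]]])

```text
time: 7.13
ee_pos: [506.1, -85.0, 84.3]
ee_rot: [0.0, -0.352, 0.936, -0.0]
contact_force: [0.6, -0.1, -1.5]
opening: 0.155
finger_force: 98.3
```

```bash
cat > st.py <<'E'
from h import *
np.set_printoptions(precision=2,suppress=True)
C=np.array([618.5,13.])
def rep():
    s=read_state();M=Rt(s).as_matrix();y=np.arctan2(-M[1,0],-M[0,0]);d=np.array([np.cos(y),np.sin(y)])
    e=np.array(s["ee_pos"]);v=C-e[:2];f=np.array(s["contact_force"]);w=np.array(s["wrist_torque"])
    r=(e[:2]-C)/1000
    print(f"t {s['time']:.2f} ee {e} yaw {y:.3f} tipdist {v@d-95:.1f} lat(axis left of bar) {v[1]*d[0]-v[0]*d[1]:.1f} Ftool {M.T@f} F {f} w {w} q6 {s['qpos'][5]:.2f} open {s['opening']:.3f} tauF {-(r[0]*f[1]-r[1]*f[0]):.3f} wz {w[2]:.3f}")
    return s
if __name__=="__main__": rep()
E
python3 - <<'E'
from st import *
rep()
t=read_camera("top");S=read_camera("side")
h=[]
for p,nm in((t,"top"),(S,"side")):
    for n,z in(("bar_tip",64),("collar_mark",78)):
        for r in spot_point(n,p)[:3]: print(nm,n,round(r["conf"],2),np.array(r["xy"]),atz(p,r["xy"],z))
a=cv2.resize(t["img"][215:275,275:375],(750,450),interpolation=cv2.INTER_CUBIC)
b=cv2.resize(S["img"][210:290,260:350],(675,600),interpolation=cv2.INTER_CUBIC)
cv2.imwrite("pics/ct2.png",a[:,:,::-1]);cv2.imwrite("pics/cs2.png",b[:,:,::-1])
c=np.hstack([cv2.resize(a,(400,240)),cv2.resize(b,(400,355))[:240]]) if 0 else None
E
```

```text
t 7.13 ee [506.14 -84.96  84.26] yaw 0.720 tipdist 54.1 lat(axis left of bar) -0.4 Ftool [-0.42 -0.48  1.45] F [ 0.64 -0.08 -1.45] w [-0.05  0.03  0.05] q6 -2.59 open 0.155 tauF -0.072 wz 0.049
top bar_tip 0.76 [ 89.  338.6] [416.   481.56  64.  ]
top bar_tip 0.48 [327.3 252.5] [577.4  -25.84  64.  ]
top bar_tip 0.47 [309.1 248.5] [587.85  12.49  64.  ]
top collar_mark 0.62 [308.8 249.1] [583.68  13.22  78.  ]
side bar_tip 0.71 [313.1 241.5] [579.91 -27.26  64.  ]
side collar_mark 0.88 [306.9 248.5] [583.62  12.53  78.  ]
```

View pics/cs2.png

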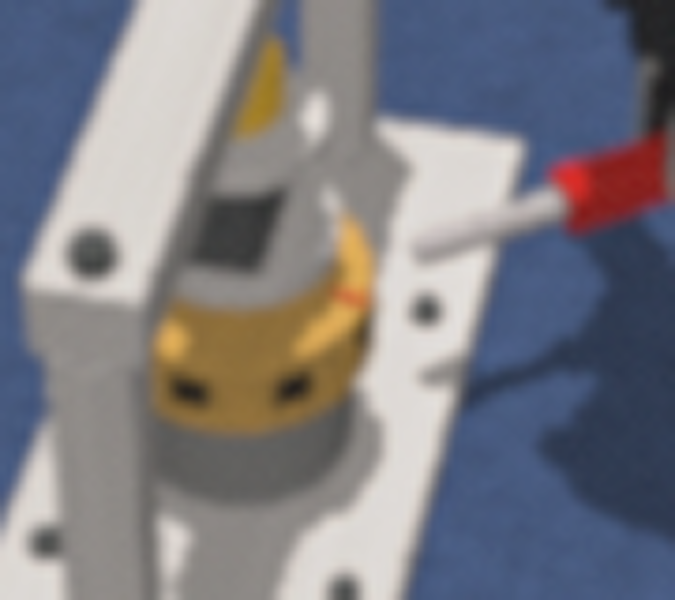

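The crop shows the nose tip at (420,248), the mark at (348,297) and two collar holes at (190,388) and (295,388). I'll use those holes to pin the collar angle.

Run:
```python
from st import *
S=read_camera("side");t=read_camera("top")
f=lambda u,v:((u+.5)/7.5-.5+260,(v+.5)/7.5-.5+210)
pts=[(190,388),(295,388)]
for u in pts: print("hole",atz(S,f(*u),64))
print("mark",atz(S,f(348,297),78),"tip",atz(S,f(416,250),64),"nose root",atz(S,f(565,205),64))
from scipy.optimize import least_squares
obs=np.array([f(348,297),f(295,388),f(190,388)])
def res(x):
    th=x[2]+np.array([0,np.pi/4,np.pi/2]);r=[34,40,40];z=[78,64,64]
    P=[(x[0]-r[i]*np.cos(th[i]),x[1]+r[i]*np.sin(th[i]),z[i]) for i in range(3)]
    return (proj(S,P)-obs).ravel()
r=least_squares(res,[618,13,.05]);print(r.x,r.fun)
# mark in top by redness
im=t["img"].astype(int)[236:260,295:322];red=im[...,0]-im[...,1]-abs(im[...,1]-im[...,2])*.6
ys,xs=np.mgrid[236:260,295:322];w=np.clip(red-60,0,None);print(w.max());
print("topmark",(xs*w).sum()/w.sum(),(ys*w).sum()/w.sum(),atz(t,((xs*w).sum()/w.sum(),(ys*w).sum()/w.sum()),78))
```

```text
hole [622.52  49.45  64.  ]
hole [593.52  41.42  64.  ]
mark [585.02  15.08  78.  ] tip [574.55 -23.96  64.  ] nose root [535.88 -55.49  64.  ]
[618.43  10.34   0.11] [ 0.28 -0.26 -0.01  0.06 -0.26  0.17]
57.599999999999994
topmark 307.46551724137936 248.53284072249593 [585.03  15.98  78.  ]
```

View pics/ct2.png

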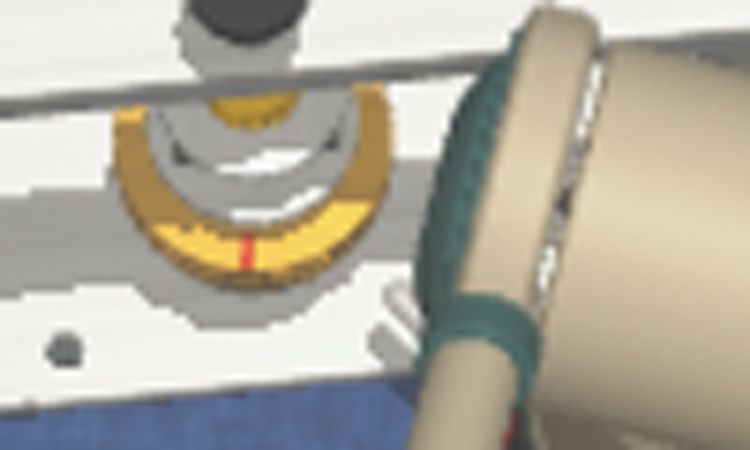

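Emit:
play_rows(increments=[[0.9,[0,0.37,0],[0,0,1.4]],[0.9,[-0.5,0,0],[0,0,0]],[0.9,[-0.5,0,0],[0,0,0]],[0.9,[-0.3,0,0],[0,0,0]],[0.9,[-0.3,0,0],[0,0,0]],[0.9,[-0.3,0,0],[0,0,0]],[0.9,[0,0,0],[0,0,0]],[0.9,[0,0,0],[0,0,0]]])

```text
time: 8.2
ee_pos: [517.6, -70.1, 83.6]
ee_rot: [-0.0, -0.34, 0.94, 0.0]
contact_force: [0.3, 0.8, -1.6]
opening: 0.154
finger_force: 98.3
```

```bash
python3 st.py
```

```text
t 8.20 ee [517.58 -70.1   83.63] yaw 0.694 tipdist 35.7 lat(axis left of bar) -0.7 Ftool [-0.73  0.47  1.61] F [ 0.26  0.83 -1.61] w [ 0.06  0.07 -0.01] q6 -2.53 open 0.154 tauF 0.062 wz -0.012
```

Emit:
play_rows(increments=[[0.9,[-0.4,0,0],[0,0,0]],[0.9,[-0.4,0,0],[0,0,0]],[0.9,[-0.4,0,0],[0,0,0]],[0.9,[0,0,0],[0,0,0]],[0.9,[0,0,0],[0,0,0]]])

```text
time: 8.62
ee_pos: [527.3, -62.3, 83.8]
ee_rot: [0.001, -0.34, 0.94, -0.0]
contact_force: [-0.4, 1.2, -0.8]
opening: 0.151
finger_force: 98.4
```

```bash
python3 st.py
```

```text
t 8.62 ee [527.31 -62.32  83.82] yaw 0.694 tipdist 23.3 lat(axis left of bar) -0.4 Ftool [-0.47  1.18  0.79] F [-0.39  1.21 -0.79] w [ 0.1  -0.13  0.01] q6 -2.51 open 0.151 tauF 0.140 wz 0.012
```

Emit:
play_rows(increments=[[0.9,[-0.4,0,0],[0,0,0]],[0.9,[-0.3,0,0],[0,0,0]],[0.9,[-0.2,0,0],[0,0,0]],[0.9,[0,0,0],[0,0,0]],[0.9,[0,0,0],[0,0,0]],[0.9,[0,0,0],[0,0,0]]])

```text
time: 9.12
ee_pos: [533.6, -57.2, 83.7]
ee_rot: [-0.0, -0.34, 0.94, -0.0]
contact_force: [-1.4, -3.2, 0.7]
opening: 0.152
finger_force: 98.6
```

```bash
python3 st.py
```

```text
t 9.12 ee [533.55 -57.19  83.73] yaw 0.694 tipdist 15.2 lat(axis left of bar) -0.3 Ftool [ 3.14 -1.55 -0.74] F [-1.43 -3.2   0.74] w [-0.51  0.13 -0.12] q6 -2.50 open 0.152 tauF -0.172 wz -0.124
```

Emit:
play_rows(increments=[[0.9,[0.1,0,0],[0,0,0]],[0.9,[-0.03,0.77,0],[0,0,4]],[0.9,[-0.03,0.77,0],[0,0,4]],[0.9,[-0.03,0.77,0],[0,0,4]],[0.9,[-0.03,0.77,0],[0,0,4]],[0.9,[-0.03,0.77,0],[0,0,4]],[0.9,[-0.03,0.77,0],[0,0,4]],[0.9,[-0.03,0.77,0],[0,0,4]]])

```text
time: 9.78
ee_pos: [510.7, -12.8, 84.1]
ee_rot: [0.001, -0.101, 0.995, -0.003]
contact_force: [-0.3, -13.8, -1.1]
opening: 0.15
finger_force: 99.1
```

```bash
python3 st.py
```

```text
t 9.78 ee [510.74 -12.79  84.07] yaw 0.201 tipdist 15.7 lat(axis left of bar) 3.7 Ftool [  3.07 -13.46   1.21] F [ -0.31 -13.81  -1.12] w [-2.45  0.02 -0.88] q6 -1.92 open 0.150 tauF -1.480 wz -0.877
```

Emit:
play_rows(increments=[[0.9,[-0.03,0.77,0],[0,0,4]],[0.9,[-0.03,0.77,0],[0,0,4]],[0.9,[-0.03,0.77,0],[0,0,4]],[0.9,[-0.03,0.77,0],[0,0,4]],[0.9,[-0.03,0.77,0],[0,0,4]],[0.9,[-0.03,0.77,0],[0,0,4]],[0.9,[-0.03,0.77,0],[0,0,4]],[0.9,[-0.03,0.77,0],[0,0,4]],[0.9,[-0.03,0.77,0],[0,0,4]],[0.9,[-0.03,0.77,0],[0,0,4]],[0.9,[-0.03,0.77,0],[0,0,4]]])

```text
time: 10.7
ee_pos: [522.4, 69.7, 83.3]
ee_rot: [-0.002, 0.279, 0.96, -0.003]
contact_force: [-4.7, -9.8, 2.2]
opening: 0.149
finger_force: 99.2
```

```bash
sed -i 's/ tauF {/ tau {-(-(r[0]*f[1]-r[1]*f[0]))+w[2]:.3f} tauF {/' st.py; python3 st.py
```

```text
t 10.70 ee [522.42  69.72  83.34] yaw -0.566 tipdist 16.5 lat(axis left of bar) 3.7 Ftool [ -1.29 -10.77  -2.12] F [-4.68 -9.77  2.19] w [-1.97  0.54 -0.59] q6 -1.00 open 0.149 tau 0.619 tauF -1.204 wz -0.586
```

Emit:
play_rows(increments=[[0.9,[-0.03,0.77,0],[0,0,4]],[0.9,[-0.03,0.77,0],[0,0,4]],[0.9,[-0.03,0.77,0],[0,0,4]],[0.9,[0,0,0],[0,0,0]],[0.9,[0,0,0],[0,0,0]],[0.9,[0,0,0],[0,0,0]]])

```text
time: 11.2
ee_pos: [536.0, 88.6, 83.2]
ee_rot: [-0.003, 0.377, 0.926, -0.003]
contact_force: [-5.7, -6.7, 2.7]
opening: 0.149
finger_force: 99.2
```

Run:
```python
from st import *
rep()
t=read_camera("top")
im=t["img"].astype(int)[200:262,280:335];red=im[...,0]-im[...,1]-abs(im[...,1]-im[...,2])*.6
ys,xs=np.mgrid[200:262,280:335];w=np.clip(red-45,0,None);print(w.max(),w.sum())
for r in spot_point("collar_mark",t)[:3]: print(r["conf"],r["xy"],atz(t,r["xy"],78))
S=read_camera("side")
for r in spot_point("collar_mark",S)[:3]: print(r["conf"],r["xy"],atz(S,r["xy"],78))
```

```text
t 11.20 ee [536.04  88.58  83.16] yaw -0.772 tipdist 16.8 lat(axis left of bar) 3.4 Ftool [-0.57 -8.81 -2.67] F [-5.72 -6.7   2.73] w [-1.47  0.67 -0.47] q6 -0.76 open 0.149 tau 0.515 tauF -0.985 wz -0.470
0.0 0.0
0.65 [292.5, 236.8] [611.82  46.54  78.  ]
0.57 [443.6, 203.1] [ 671.48 -281.23   78.  ]
0.28 [271.9, 275.8] [530.25  92.77  78.  ]
0.82 [290.6, 256.6] [610.54  45.86  78.  ]
```

Emit:
play_rows(increments=[[0.9,[-0.03,-0.77,0],[0,0,-4]],[0.9,[-0.03,-0.77,0],[0,0,-4]],[0.9,[0,0,0],[0,0,0]],[0.9,[1.0,0,0],[0,0,0]],[0.9,[1.5,0,0],[0,0,0]],[0.9,[2,0,0],[0,0,0]],[0.9,[2,0,0],[0,0,0]],[0.9,[0,0,0],[0,0,0]],[0.9,[0,0,0],[0,0,0]]])

```text
time: 12.15
ee_pos: [474.8, 118.4, 83.5]
ee_rot: [-0.001, 0.31, 0.951, 0.0]
contact_force: [0.4, -0.8, -1.3]
opening: 0.154
finger_force: 98.6
```

```bash
python3 st.py
```

```text
t 12.15 ee [474.85 118.39  83.5 ] yaw -0.631 tipdist 83.2 lat(axis left of bar) -0.3 Ftool [-0.84 -0.44  1.26] F [ 0.41 -0.85 -1.26] w [-0.02  0.02 -0.04] q6 -0.84 open 0.154 tau 0.042 tauF -0.078 wz -0.036
```

Emit:
play_rows(increments=[[0.9,[-0.1,-1.89,0],[0,0,-6.1]],[0.9,[-0.1,-1.89,0],[0,0,-6.1]],[0.9,[-0.1,-1.89,0],[0,0,-6.1]],[0.9,[-0.1,-1.89,0],[0,0,-6.1]],[0.9,[-0.1,-1.89,0],[0,0,-6.1]],[0.9,[-0.1,-1.89,0],[0,0,-6.1]],[0.9,[-0.1,-1.89,0],[0,0,-6.1]],[0.9,[-0.1,-1.89,0],[0,0,-6.1]],[0.9,[0,0,0],[0,0,0]],[0.9,[0,0,0],[0,0,0]]])

```text
time: 12.98
ee_pos: [447.4, -27.5, 83.8]
ee_rot: [0.001, -0.107, 0.994, 0.0]
contact_force: [-0.9, -0.2, -0.7]
opening: 0.15
finger_force: 98.6
```

Run:
```python
from st import *
rep()
t=read_camera("top");S=read_camera("side")
for p in(t,S):
    for r in spot_point("collar_mark",p)[:2]: X=atz(p,r["xy"],78);print(r["conf"],r["xy"],X,np.arctan2(X[1]-12.6,618.5-X[0]))
b=cv2.resize(S["img"][215:285,260:350],(772,600),interpolation=cv2.INTER_CUBIC)
cv2.imwrite("pics/cs3.png",b[:,:,::-1])
```

```text
t 12.98 ee [447.39 -27.48  83.77] yaw 0.215 tipdist 80.8 lat(axis left of bar) 3.1 Ftool [ 0.89 -0.01  0.74] F [-0.87 -0.2  -0.74] w [0.   0.05 0.02] q6 -2.00 open 0.150 tau 0.022 tauF 0.000 wz 0.022
0.56 [295.2, 236.9] [611.34  40.84  78.  ] 1.322630431775754
0.7 [291.4, 255.6] [609.76  42.5   78.  ] 1.2865640164737637
```

View pics/cs3.png

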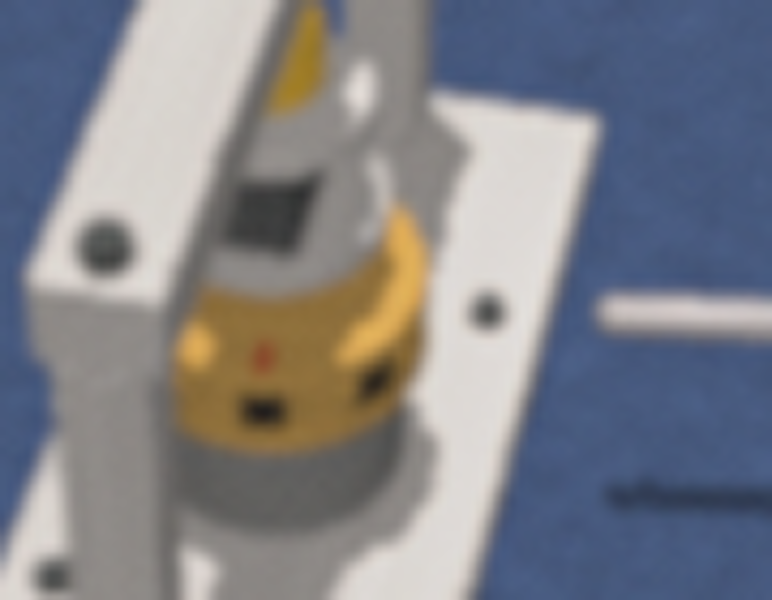

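Run:
```python
from st import *
from scipy.optimize import least_squares
S=read_camera("side")
f=lambda u,v:((u+.5)/8.575-.5+260,(v+.5)/8.575-.5+215)
obs=np.array([f(264,356),f(263,411),f(375,382)])
def P(x): 
    th=x[2]+np.array([0,0,-np.pi/4]);r=[34,40,40];z=[78,64,64]
    return [(x[0]-r[i]*np.cos(th[i]),x[1]+r[i]*np.sin(th[i]),z[i]) for i in range(3)]
r=least_squares(lambda x:(proj(S,P(x))-obs).ravel(),[618,12,1.3]);print(r.x,r.fun)
for c in((618.4,10.3),(618.5,12.6)):
    q=least_squares(lambda a:(proj(S,P([*c,a[0]]))-obs).ravel(),[1.3]);print(c,q.x,q.fun)
print("tip",atz(S,f(602,312),64))
```

```text
[619.95  11.36   1.33] [-0.16 -0.06 -0.07  0.13  0.23 -0.07]
(618.4, 10.3) [1.38] [-0.09 -0.29 -0.13 -0.11  0.39  0.15]
(618.5, 12.6) [1.35] [-0.04  0.45 -0.01  0.64  0.41  0.65]
tip [536.71  -7.55  64.  ]
```

Emit:
play_rows(increments=[[0.9,[-1.5,0.3,0],[0,0,0]],[0.9,[-1.5,0,0],[0,0,0]],[0.9,[-0.5,0,0],[0,0,0]],[0.9,[-0.4,0,0],[0,0,0]],[0.9,[-0.3,0,0],[0,0,0]],[0.9,[-0.3,0,0],[0,0,0]],[0.9,[0,0,0],[0,0,0]],[0.9,[0,0,0],[0,0,0]]])

```text
time: 13.9
ee_pos: [489.4, -14.3, 83.6]
ee_rot: [-0.0, -0.109, 0.994, 0.0]
contact_force: [-0.1, 0.0, -1.9]
opening: 0.15
finger_force: 98.6
```

```bash
python3 st.py
```

```text
t 13.90 ee [489.43 -14.27  83.61] yaw 0.219 tipdist 36.9 lat(axis left of bar) -1.4 Ftool [0.1  0.07 1.92] F [-0.11  0.04 -1.92] w [ 0.04 -0.    0.01] q6 -1.96 open 0.150 tau 0.001 tauF 0.009 wz 0.009
```

Emit:
play_rows(increments=[[0.9,[-0.3,-0.03,0],[0,0,0]],[0.9,[-0.3,0,0],[0,0,0]],[0.9,[-0.3,0,0],[0,0,0]],[0.9,[0,0,0],[0,0,0]]])

```text
time: 14.23
ee_pos: [499.7, -12.7, 83.9]
ee_rot: [0.001, -0.109, 0.994, -0.0]
contact_force: [0.2, -0.7, -0.8]
opening: 0.152
finger_force: 98.7
```

```bash
python3 st.py
```

```text
t 14.23 ee [499.74 -12.69  83.89] yaw 0.219 tipdist 26.5 lat(axis left of bar) -0.7 Ftool [-0.09 -0.73  0.8 ] F [ 0.25 -0.69 -0.8 ] w [ 0.01 -0.13 -0.06] q6 -1.95 open 0.152 tau 0.034 tauF -0.089 wz -0.055
```

In the hole. I'll push it home.

Emit:
play_rows(increments=[[0.9,[-0.4,0,0],[0,0,0]],[0.9,[-0.4,0,0],[0,0,0]],[0.9,[-0.2,0,0],[0,0,0]],[0.9,[-0.1,0,0],[0,0,0]],[0.9,[0,0,0],[0,0,0]],[0.9,[0,0,0],[0,0,0]]])

```text
time: 14.73
ee_pos: [510.0, -10.3, 83.8]
ee_rot: [0.001, -0.109, 0.994, -0.0]
contact_force: [0.3, -0.3, -0.4]
opening: 0.15
finger_force: 98.8
```

```bash
python3 st.py
```

```text
t 14.73 ee [510.04 -10.31  83.79] yaw 0.219 tipdist 15.9 lat(axis left of bar) -0.8 Ftool [-0.23 -0.34  0.44] F [ 0.3  -0.28 -0.44] w [-0.08 -0.12 -0.01] q6 -1.95 open 0.150 tau 0.025 tauF -0.037 wz -0.013
```

Emit:
play_rows(increments=[[0.9,[-0.03,0.77,0],[0,0,4]],[0.9,[-0.03,0.77,0],[0,0,4]],[0.9,[-0.03,0.77,0],[0,0,4]],[0.9,[-0.03,0.77,0],[0,0,4]],[0.9,[-0.03,0.77,0],[0,0,4]],[0.9,[-0.03,0.77,0],[0,0,4]],[0.9,[-0.03,0.77,0],[0,0,4]],[0.9,[-0.03,0.77,0],[0,0,4]],[0.9,[-0.03,0.77,0],[0,0,4]],[0.9,[-0.03,0.77,0],[0,0,4]]])

```text
time: 15.57
ee_pos: [517.8, 61.4, 83.5]
ee_rot: [-0.001, 0.239, 0.971, -0.003]
contact_force: [-4.3, -12.6, 1.5]
opening: 0.153
finger_force: 99.5
```

```bash
python3 st.py
```

```text
t 15.57 ee [517.82  61.42  83.45] yaw -0.482 tipdist 16.7 lat(axis left of bar) 3.8 Ftool [ -2.02 -13.12  -1.44] F [ -4.29 -12.55   1.54] w [-2.07  0.38 -0.69] q6 -1.10 open 0.153 tau 0.777 tauF -1.471 wz -0.694
```

Emit:
play_rows(increments=[[0.9,[-0.01,0.38,0],[0,0,2]],[0.9,[-0.01,0.38,0],[0,0,2]]])

```text
time: 15.73
ee_pos: [521.3, 68.2, 83.3]
ee_rot: [-0.002, 0.272, 0.962, -0.004]
contact_force: [-4.1, -10.4, 2.1]
opening: 0.153
finger_force: 99.4
```

```bash
python3 st.py
```

```text
t 15.73 ee [521.28  68.2   83.33] yaw -0.550 tipdist 16.7 lat(axis left of bar) 3.8 Ftool [ -1.98 -11.01  -2.05] F [ -4.06 -10.41   2.14] w [-1.96  0.5  -0.59] q6 -1.01 open 0.153 tau 0.647 tauF -1.236 wz -0.588
```

Emit:
play_rows(increments=[[0.9,[-0.01,0.38,0],[0,0,2]],[0.9,[-0.01,0.38,0],[0,0,2]],[0.9,[-0.01,0.38,0],[0,0,2]]])

```text
time: 15.98
ee_pos: [527.3, 77.7, 83.3]
ee_rot: [-0.002, 0.322, 0.947, -0.003]
contact_force: [-5.0, -10.3, 2.9]
opening: 0.154
finger_force: 99.4
```

```bash
python3 st.py
```

```text
t 15.98 ee [527.27  77.74  83.25] yaw -0.655 tipdist 16.8 lat(axis left of bar) 4.2 Ftool [ -2.27 -11.24  -2.83] F [ -5.02 -10.28   2.92] w [-1.66  0.66 -0.45] q6 -0.89 open 0.154 tau 0.815 tauF -1.263 wz -0.448
```

Emit:
play_rows(increments=[[0.9,[-0.01,0.38,0],[0,0,2]],[0.9,[-0.01,0.38,0],[0,0,2]]])

```text
time: 16.15
ee_pos: [531.8, 83.8, 83.2]
ee_rot: [-0.002, 0.354, 0.935, -0.003]
contact_force: [-5.7, -8.7, 2.1]
opening: 0.15
finger_force: 99.4
```

```bash
python3 st.py
```

```text
t 16.15 ee [531.79  83.83  83.2 ] yaw -0.725 tipdist 16.9 lat(axis left of bar) 4.4 Ftool [ -1.5  -10.3   -2.02] F [-5.69 -8.7   2.1 ] w [-1.51  0.71 -0.37] q6 -0.81 open 0.150 tau 0.790 tauF -1.157 wz -0.367
```

Emit:
play_rows(increments=[[0.9,[-0.01,0.38,0],[0,0,2]],[0.9,[-0.01,0.38,0],[0,0,2]]])

```text
time: 16.32
ee_pos: [536.6, 89.4, 83.1]
ee_rot: [-0.003, 0.387, 0.922, -0.004]
contact_force: [-6.1, -8.1, 2.3]
opening: 0.153
finger_force: 99.5
```

```bash
python3 st.py
python3 - <<'E'
from st import *
for c in("top","side"):
    p=read_camera(c)
    for r in spot_point("collar_mark",p)[:2]: X=atz(p,r["xy"],78);print(r["conf"],X,np.arctan2(X[1]-12.6,618.5-X[0]))
for _ in range(3):
    read_camera("side");rep()
E
```

```text
t 16.32 ee [536.6   89.39  83.13] yaw -0.794 tipdist 16.9 lat(axis left of bar) 4.9 Ftool [ -1.48 -10.03  -2.25] F [-6.1  -8.07  2.33] w [-1.55  0.82 -0.31] q6 -0.73 open 0.153 tau 0.814 tauF -1.127 wz -0.313
0.57 [633.82  33.58  78.  ] 2.201375355714815
t 16.57 ee [536.65  89.52  83.13] yaw -0.793 tipdist 17.0 lat(axis left of bar) 4.6 Ftool [-1.09 -9.23 -3.94] F [-5.79 -7.24  4.02] w [-1.45  0.7  -0.44] q6 -0.74 open 0.153 tau 0.599 tauF -1.035 wz -0.436
t 16.62 ee [536.66  89.54  83.13] yaw -0.793 tipdist 17.0 lat(axis left of bar) 4.6 Ftool [-1.2  -9.24 -2.7 ] F [-5.72 -7.33  2.78] w [-1.45  0.72 -0.4 ] q6 -0.74 open 0.153 tau 0.632 tauF -1.037 wz -0.405
t 16.67 ee [536.64  89.54  83.14] yaw -0.793 tipdist 17.0 lat(axis left of bar) 4.6 Ftool [-1.58 -8.   -2.61] F [-4.57 -6.73  2.67] w [-1.44  0.7  -0.39] q6 -0.74 open 0.151 tau 0.513 tauF -0.901 wz -0.388
```

Emit:
play_rows(increments=[[0.9,[-0.03,-0.77,0],[0,0,-4]],[0.9,[-0.03,-0.77,0],[0,0,-4]],[0.9,[0,0,0],[0,0,0]],[0.9,[1.0,0,0],[0,0,0]],[0.9,[1.5,0,0],[0,0,0]],[0.9,[2,0,0],[0,0,0]],[0.9,[2,0,0],[0,0,0]],[0.9,[0,0,0],[0,0,0]],[0.9,[-0.1,-1.87,0],[0,0,-6.1]],[0.9,[-0.1,-1.87,0],[0,0,-6.1]],[0.9,[-0.1,-1.87,0],[0,0,-6.1]],[0.9,[-0.1,-1.87,0],[0,0,-6.1]],[0.9,[-0.1,-1.87,0],[0,0,-6.1]],[0.9,[-0.1,-1.87,0],[0,0,-6.1]],[0.9,[-0.1,-1.87,0],[0,0,-6.1]],[0.9,[-0.1,-1.87,0],[0,0,-6.1]],[0.9,[0,0,0],[0,0,0]],[0.9,[0,0,0],[0,0,0]]])

```text
time: 18.17
ee_pos: [445.6, -21.7, 83.6]
ee_rot: [0.0, -0.097, 0.995, 0.0]
contact_force: [0.1, -0.5, -2.1]
opening: 0.155
finger_force: 98.9
```

Run:
```python
from st import *
rep()
t=read_camera("top");S=read_camera("side");rep()
for p in(t,S):
    for n,z in(("collar_mark",78),("bar_tip",64)):
        for r in spot_point(n,p)[:2]: X=atz(p,r["xy"],z);print(n,r["conf"],r["xy"],X,np.arctan2(X[1]-12.6,618.5-X[0]))
b=cv2.resize(S["img"][215:285,260:350],(772,600),interpolation=cv2.INTER_CUBIC)
cv2.imwrite("pics/cs4.png",b[:,:,::-1])
```

```text
t 18.17 ee [445.59 -21.66  83.64] yaw 0.194 tipdist 81.4 lat(axis left of bar) 0.6 Ftool [ 0.04 -0.54  2.07] F [ 0.06 -0.54 -2.07] w [-0.04  0.02  0.04] q6 -1.97 open 0.155 tau 0.139 tauF -0.095 wz 0.044
t 18.27 ee [445.09 -20.86  83.55] yaw 0.196 tipdist 81.7 lat(axis left of bar) -0.6 Ftool [ 0.46 -0.4   1.89] F [-0.37 -0.48 -1.89] w [ 0.01  0.03 -0.03] q6 -1.97 open 0.152 tau 0.037 tauF -0.071 wz -0.034
collar_mark 0.92 [294.6, 225.2] [636.9   41.12  78.  ] 2.1439480869817302
bar_tip 0.61 [91.5, 341.0] [410.82 476.09  64.  ] 1.1495386549511701
collar_mark 0.81 [280.2, 252.1] [636.03  38.69  78.  ] 2.162564500121668
bar_tip 0.65 [330.3, 252.7] [534.31  -2.46  64.  ] -0.17700380173180058
bar_tip 0.44 [280.4, 252.4] [640.15  25.92  64.  ] 2.5899422378665053
```

View pics/cs4.png

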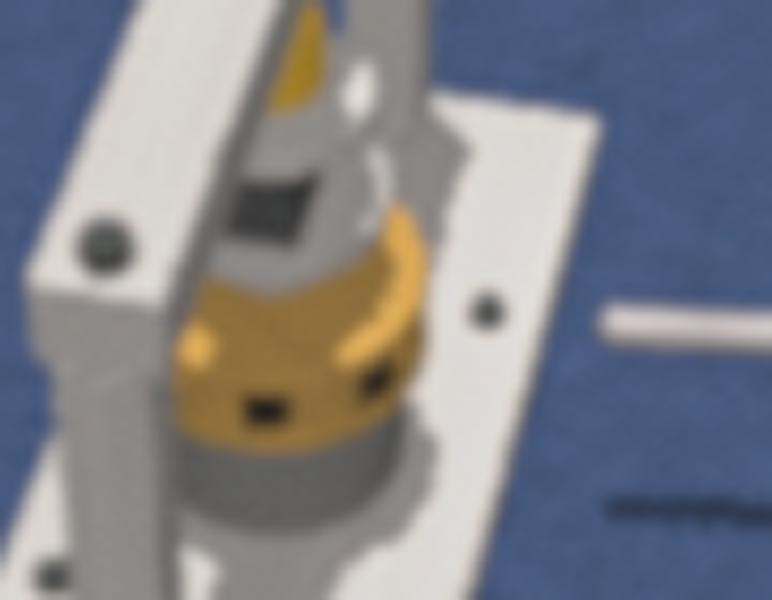

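The holes show at (266,411) and (377,381), almost the same places as last time. The bar needs about 1.6° more counter-clockwise.

Emit:
play_rows(increments=[[0.9,[0,-0.49,0],[0,0,-1.6]],[0.9,[-1.5,0,0],[0,0,0]],[0.9,[-1.5,0,0],[0,0,0]],[0.9,[-0.5,0,0],[0,0,0]],[0.9,[-0.4,0,0],[0,0,0]],[0.9,[-0.3,0,0],[0,0,0]],[0.9,[-0.3,0,0],[0,0,0]],[0.9,[-0.3,0,0],[0,0,0]],[0.9,[0,0,0],[0,0,0]]])

```text
time: 19.22
ee_pos: [493.8, -15.9, 83.8]
ee_rot: [0.001, -0.113, 0.994, -0.0]
contact_force: [-0.2, 0.3, -0.0]
opening: 0.155
finger_force: 99.0
```

```bash
python3 st.py
```

```text
t 19.22 ee [493.81 -15.87  83.85] yaw 0.226 tipdist 33.0 lat(axis left of bar) 0.2 Ftool [0.13 0.34 0.04] F [-0.21  0.3  -0.04] w [ 0.01 -0.07 -0.02] q6 -1.97 open 0.155 tau -0.063 tauF 0.043 wz -0.019
```

Emit:
play_rows(increments=[[0.9,[-0.3,0,0],[0,0,0]],[0.9,[-0.3,0,0],[0,0,0]],[0.9,[-0.4,0,0],[0,0,0]],[0.9,[-0.4,0,0],[0,0,0]],[0.9,[-0.3,0,0],[0,0,0]],[0.9,[0,0,0],[0,0,0]],[0.9,[0,0,0],[0,0,0]]])

```text
time: 19.8
ee_pos: [510.5, -11.9, 83.8]
ee_rot: [0.001, -0.113, 0.994, 0.0]
contact_force: [0.3, 0.3, -0.0]
opening: 0.154
finger_force: 99.1
```

```bash
python3 st.py
```

```text
t 19.80 ee [510.49 -11.86  83.76] yaw 0.226 tipdist 15.8 lat(axis left of bar) 0.0 Ftool [-0.37  0.27  0.  ] F [ 0.3   0.35 -0.  ] w [ 0.21 -0.09  0.11] q6 -1.96 open 0.154 tau 0.079 tauF 0.030 wz 0.109
```

Emit:
play_rows(increments=[[0.9,[-0.03,0.77,0],[0,0,4]],[0.9,[-0.01,0.38,0],[0,0,2]],[0.9,[-0.01,0.38,0],[0,0,2]],[0.9,[-0.01,0.38,0],[0,0,2]],[0.9,[-0.01,0.38,0],[0,0,2]]])

```text
time: 20.22
ee_pos: [507.5, 7.4, 83.9]
ee_rot: [0.0, -0.008, 1.0, -0.003]
contact_force: [-1.0, -12.8, -0.8]
opening: 0.155
finger_force: 99.4
```

```bash
python3 st.py
```

```text
t 20.22 ee [507.46   7.4   83.87] yaw 0.016 tipdist 16.1 lat(axis left of bar) 3.9 Ftool [  1.17 -12.74   0.84] F [ -0.97 -12.76  -0.76] w [-2.24  0.16 -0.7 ] q6 -1.70 open 0.155 tau 0.715 tauF -1.412 wz -0.697
```

Emit:
play_rows(increments=[[0.9,[-0.01,0.38,0],[0,0,2]],[0.9,[-0.01,0.38,0],[0,0,2]]])

```text
time: 20.38
ee_pos: [507.3, 14.5, 83.8]
ee_rot: [-0.0, 0.027, 1.0, -0.004]
contact_force: [-1.9, -13.1, 0.1]
opening: 0.154
finger_force: 99.5
```

```bash
python3 st.py
```

```text
t 20.38 ee [507.29  14.49  83.78] yaw -0.054 tipdist 16.1 lat(axis left of bar) 4.5 Ftool [  1.22 -13.22  -0.  ] F [ -1.93 -13.13   0.1 ] w [-2.21  0.19 -0.67] q6 -1.61 open 0.154 tau 0.793 tauF -1.463 wz -0.670
```

Emit:
play_rows(increments=[[0.9,[-0.01,0.38,0],[0,0,2]],[0.9,[-0.01,0.38,0],[0,0,2]]])

```text
time: 20.55
ee_pos: [507.6, 22.0, 83.7]
ee_rot: [-0.0, 0.062, 0.998, -0.004]
contact_force: [-2.1, -12.3, 1.0]
opening: 0.153
finger_force: 99.5
```

```bash
python3 st.py
```

```text
t 20.55 ee [507.63  22.01  83.72] yaw -0.124 tipdist 16.1 lat(axis left of bar) 4.8 Ftool [  0.58 -12.51  -0.95] F [ -2.12 -12.34   1.04] w [-2.28  0.28 -0.62] q6 -1.53 open 0.153 tau 0.764 tauF -1.387 wz -0.623
```

Emit:
play_rows(increments=[[0.9,[-0.01,0.38,0],[0,0,2]],[0.9,[-0.01,0.38,0],[0,0,2]]])

```text
time: 20.72
ee_pos: [508.5, 29.5, 83.6]
ee_rot: [-0.001, 0.097, 0.995, -0.004]
contact_force: [-3.8, -13.7, 0.6]
opening: 0.153
finger_force: 99.5
```

```bash
python3 st.py
```

```text
t 20.72 ee [508.49  29.46  83.63] yaw -0.194 tipdist 16.1 lat(axis left of bar) 5.0 Ftool [  1.09 -14.13  -0.49] F [ -3.78 -13.65   0.6 ] w [-2.27  0.36 -0.53] q6 -1.45 open 0.153 tau 1.036 tauF -1.564 wz -0.529
```

```bash
cat > avg.py <<'E'
from st import *
T=[]
for i in range(6):
    read_camera("side");s=read_state();e=np.array(s["ee_pos"]);f=np.array(s["contact_force"]);r=(e[:2]-C)/1000
    T.append(r[0]*f[1]-r[1]*f[0]+s["wrist_torque"][2])
T=np.array(T);print(T,T.mean(),T.std())
E
python3 avg.py
```

```text
[0.76 0.75 0.77 0.8  0.77 0.71] 0.7610658992608931 0.027996464136506596
```

Emit:
play_rows(increments=[[0.9,[-0.01,0.38,0],[0,0,2]],[0.9,[-0.01,0.38,0],[0,0,2]]])

```text
time: 21.18
ee_pos: [509.7, 36.7, 83.5]
ee_rot: [-0.001, 0.131, 0.991, -0.004]
contact_force: [-4.8, -14.1, 1.3]
opening: 0.151
finger_force: 99.6
```

```bash
python3 st.py; python3 avg.py
```

```text
t 21.18 ee [509.75  36.65  83.55] yaw -0.263 tipdist 16.2 lat(axis left of bar) 5.5 Ftool [  0.97 -14.86  -1.15] F [ -4.8  -14.09   1.27] w [-2.34  0.46 -0.54] q6 -1.36 open 0.151 tau 1.103 tauF -1.646 wz -0.542
[0.78 0.86 0.86 0.79 0.72 0.93] 0.8253691990052415 0.06913667212707542
```

The torque has risen clearly: about 0.83 N m standing against about 0.52 for drag alone, and about 1.05 while turning. That's roughly 0.3 above drag, so I'll stop turning. Next I unload, draw the bar out and move it left of the press.

Emit:
play_rows(increments=[[0.9,[-0.03,-0.77,0],[0,0,-4]],[0.9,[-0.03,-0.77,0],[0,0,-4]],[0.9,[0,0,0],[0,0,0]],[0.9,[1.0,0,0],[0,0,0]],[0.9,[1.5,0,0],[0,0,0]],[0.9,[2,0,0],[0,0,0]],[0.9,[2,0,0],[0,0,0]],[0.9,[0.31,3.99,0],[0,0,0]],[0.9,[0.31,3.99,0],[0,0,0]],[0.9,[0.31,3.99,0],[0,0,0]],[0.9,[0.31,3.99,0],[0,0,0]],[0.9,[0.31,3.99,0],[0,0,0]],[0.9,[0,0,2],[0,0,0]],[0.9,[0,0,2],[0,0,0]],[0.9,[0,0,1],[0,0,0]],[0.9,[0,0,0],[0,0,0]],[0.9,[0,0,0],[0,0,0]]])

```text
time: 22.9
ee_pos: [452.0, 233.2, 33.3]
ee_rot: [-0.001, 0.062, 0.998, -0.0]
contact_force: [-0.4, 0.6, -0.6]
opening: 0.155
finger_force: 99.1
```

```bash
python3 st.py
```

```text
t 22.90 ee [452.05 233.21  33.32] yaw -0.124 tipdist 97.4 lat(axis left of bar) -197.9 Ftool [0.48 0.55 0.56] F [-0.4   0.61 -0.56] w [ 0.01  0.01 -0.04] q6 -1.11 open 0.155 tau -0.055 tauF 0.012 wz -0.043
```

Emit:
play_rows(increments=[[0.9,[0,0,0.2],[0,0,0]],[0.9,[0,0,0.2],[0,0,0]],[0.9,[0,0,0.1],[0,0,0]],[0.9,[0,0,0.05],[0,0,0]],[0.9,[0,0,0],[0,0,0]],[0.9,[0,0,0],[0,0,0]]])

```text
time: 23.4
ee_pos: [453.5, 233.2, 29.1]
ee_rot: [0.001, 0.062, 0.998, 0.0]
contact_force: [-0.1, -1.7, 6.0]
opening: 0.15
finger_force: 100.1
```

```bash
python3 st.py
```

```text
t 23.40 ee [453.47 233.21  29.1 ] yaw -0.123 tipdist 95.9 lat(axis left of bar) -198.2 Ftool [-0.11 -1.67 -5.95] F [-0.1  -1.67  5.95] w [-0.3   0.11 -0.01] q6 -1.11 open 0.150 tau 0.292 tauF -0.298 wz -0.006
```

The bar is touching the bench with about 6 N, so I'll release it and lift away.

Emit:
play_rows(increments=[[0.75,[0,0,0],[0,0,0]],[0.6,[0,0,0],[0,0,0]],[0.5,[0,0,0],[0,0,0]],[0.5,[0,0,0],[0,0,0]],[0.5,[0,0,0],[0,0,0]],[0.5,[0,0,0],[0,0,0]],[0.5,[0,0,-0.5],[0,0,0]],[0.5,[0,0,-1.5],[0,0,0]],[0.5,[0,0,-4],[0,0,0]],[0.5,[0,0,-4],[0,0,0]],[0.5,[0,0,-3],[0,0,0]],[0.5,[0,0,0],[0,0,0]],[0.5,[0,0,0],[0,0,0]]])

```text
time: 24.48
ee_pos: [454.1, 233.9, 160.6]
ee_rot: [0.003, 0.061, 0.998, 0.001]
contact_force: [0.5, 0.2, -0.4]
opening: 0.499
finger_force: 0.0
```

Run:
```python
from st import *
s=rep()
W=read_camera("wrist");t=read_camera("top");S=read_camera("side")
for p,nm in((W,"w"),(t,"top"),(S,"side")):
    for n,z in(("bar_grip",8),("bar_tip",8),("collar_mark",78)):
        for r in spot_point(n,p)[:3]: print(nm,n,round(r["conf"],2),atz(p,r["xy"],z))
save(W,"wend.png")
```

```text
t 24.48 ee [454.11 233.89 160.6 ] yaw -0.123 tipdist 95.2 lat(axis left of bar) -199.1 Ftool [-0.45  0.22  0.41] F [ 0.47  0.17 -0.41] w [ 0.   -0.02 -0.  ] q6 -1.11 open 0.499 tau -0.133 tauF 0.132 wz -0.002
w bar_grip 0.77 [503.42 451.06   8.  ]
w bar_grip 0.6 [450.5  234.71   8.  ]
w bar_tip 0.62 [548.34 221.13   8.  ]
top bar_grip 0.47 [450.98 234.25   8.  ]
top bar_tip 0.57 [417.97 501.27   8.  ]
top bar_tip 0.56 [546.5 218.9   8. ]
top collar_mark 0.9 [649.74  38.27  78.  ]
side bar_grip 0.94 [505.79 449.05   8.  ]
side bar_grip 0.61 [446.84 233.74   8.  ]
side bar_tip 0.77 [548.13 215.49   8.  ]
```

View pics/wend.png

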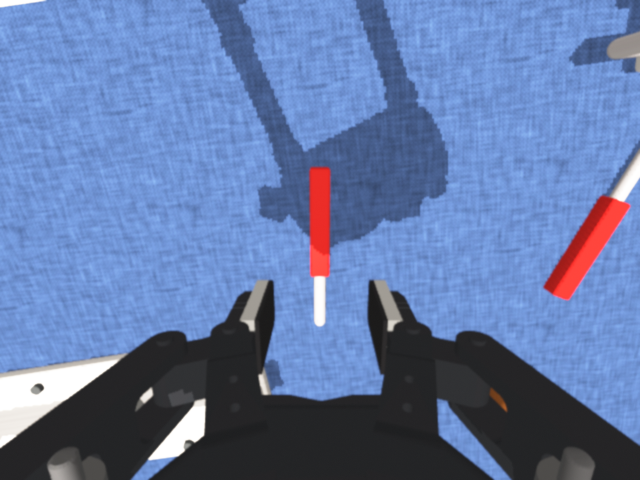

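The wrist view shows the bar lying free and flat, handle at (320,220) and nose end at (319,322), clear of the fingers and the press. Handing in.

```bash
python3 -c "
from workcell import *
print(finish_job())"
```

```text
the job is handed in; nothing more can be done
None
```

The job is handed in, with no verdict shown: the cores are nipped at an estimated 0.3 N m above thread drag (about 75 N), judged by feel, and the bar lies flat on the bench left of the press.

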